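# Lift the ball tray out of the guarded tester and hold it over the extraction grille

### The job

Slide the tester's clear top guard fully open, lift the specimen tray out by its upright handle, and carry it so that the loose ball stays in its shallow pocket: keep the tray near level all the way, do not touch the ball, and leave the jar and the bottle where they stand. Finish still holding the tray by its handle, level and still, with its ball pocket over the middle of the slotted extraction grille and the tray about 10 cm above it; do not put it down or let go. Leave the guard open.

Things in the scene. Friction and masses are not known exactly. Their poses are not given: they have to be found in the camera images.
- tester: White fixed bench tester, 200 mm (x) by 380 mm (y -100 to +280). Origin: on the bench under the centre of its clear topless chamber, 180 x 190 mm inside; chamber floor 40 mm, wall tops 112 mm above the bench; 5 mm clear walls, and on +y a closed housing 112 mm high. Two track rails along y at x = +-97 mm rise to 124 mm. Its y is the guard's opening direction; z up.
- guard (a joint): Sliding of the clear guard pane (184 x 190 x 5 mm, top face 119 mm above the bench) that covers the chamber: 0 = shut, 0.165 m = fully open at its stop, slid along the tester's own +y over the housing. Light friction (about 1.5 N); stays where left.
- guard_handle (a point): Middle of the top edge of the guard's black upright handle, a solid rib standing 36 mm up from the pane: 12 mm thick along the tester's y (the sliding direction), 50 mm long along its x. Its top is 155 mm above the bench. It moves with the guard and lies over the chamber's centre when shut.
- tray: Loose aluminium specimen tray, plate 116 (x) x 56 (y) x 4 mm, about 0.16 kg; stands on the chamber floor. Origin: centre of its underside; z up. Has an upright grey handle blade at its centre and a round ball pocket towards its own +x.
- tray_grip (a point): Middle of the top edge of the tray's upright handle blade, 62 mm above the tray's underside. The blade is 10 mm thick along the tray's y, 36 mm long along its x, and rises 58 mm from the plate: pinch it across its thickness. Its top is 102 mm above the bench while the tray stands in the chamber.
- tray_pocket (a point): Centre that the ball has when it rests in the middle of the pocket: 38 mm from the tray's centre along its own +x, 14 mm above its underside. The pocket is a raised ring, 24 mm inside, 34 mm outside, rim only 4 mm high above the plate.
- ball_center (a point): Centre of the loose polished steel ball, 20 mm in diameter, 33 g. It can roll about 4 mm within its pocket and leaves it if the tray is tipped steeply or jerked.
- ball: The same steel ball (its axes turn as it rolls).
- grille: Square steel downdraught extraction box with eight straight slats on top, 130 x 130 mm, fixed on the bench. Origin: centre of its underside.
- grille_top (a point): Centre of the grille's top, 32 mm above the bench.
- balance: White bench balance, fixed, 130 x 130 mm and 30 mm high with a round steel pan: not the grille, though it may stand on either side of it. Origin: centre of its underside.
- jar: Loose glass jar, 56 mm across, 70 mm tall, a bystander. Origin: centre of its underside.
- bottle: Loose white bottle, 60 mm across, 150 mm tall, a bystander. Origin: centre of its underside.
Things that resemble listed ones, but are neither listed nor needed, are in the scene too. Leave any yellow look-alike of the grille alone.

How it is judged:
On the way, in this order (a step that is already met when the one before it is completed fails the run):
1. the guard is slid fully open while the tray still stands in the chamber (value of joint guard above 0.15 m and height (world z) of tray below 0.06 m), for 0.2 s.
2. the tray is lifted out above the chamber by its handle, ball in its pocket (z of tray_pocket in the frame of tester above 0.124 m and contact force between the fingers and tray above 0.5 N and distance between ball_center and tray_pocket below 0.012 m), for 0.2 s.
At the end, for the whole second after the job is handed in: Fingers hold the tray still, level within 0.12 rad, its pocket within 40 mm (horizontally) of the grille's centre, its underside 60 to 140 mm above the grille's top; ball in its pocket (within 10 mm of centre); guard open over 0.145 m; jar and bottle within 30 mm of their starts (horizontal distance between tray_pocket and grille_top below 0.04 m and z of tray in the frame of grille_top between 0.06 and 0.14 m and angle between tray's own z axis and vertical below 0.12 rad and linear speed of tray below 0.03 m/s and angular speed of tray below 0.2 rad/s and distance between ball_center and tray_pocket below 0.01 m and contact force between the fingers and tray above 0.5 N and contact force between tray and grille below 0.1 N and value of joint guard above 0.145 m and distance of each of jar, bottle from where it was at the start of the episode below 0.03 m); the arm keeps its last pose, push and grip.
It fails at once if the ball leaves its pocket (distance between ball_center and tray_pocket above 0.014 m).
It fails at once if the tray is tipped more than 0.5 rad (angle between tray's own z axis and vertical above 0.5 rad).
It fails at once if the ball is touched by the robot (contact force between any of the arm, the fingers and ball above 0.3 N).
It fails at once if the jar is knocked away (distance of jar from where it was at the start of the episode above 0.03 m).
It fails at once if the bottle is knocked away (distance of bottle from where it was at the start of the episode above 0.03 m).
It also fails if it takes over 61 s, if anything falls off the work surface, if the arm or the gripper's body presses on something with over 40 N, if the wrist force passes 120 N, or if a joint passes its speed limit or range.

### The arm

A 7-joint arm with a two-finger parallel gripper is mounted at the origin on the work surface. World frame = base frame: x ahead of the robot, y to its left, z up, the work surface at z = 0. Lengths are in m, angles in rad, forces in N, time in s.
With the tool pointing down it reaches from about 0.4 to 0.85 m from the base axis. Payload 10.4 kg.
Tool frame: the origin (TCP) lies on the centre line of the jaws, within the pads' length; the fingertips stand 14 mm ahead of it and the grasp point (between the pads) lies 5 mm behind it (tip_reach is the z of the fingertips in the tool frame, in m); z points along the fingers, x is the direction in which the jaws open and shut, and the axes are right-handed (so a half turn about z gives the same grasp; the last joint's range is limited). The gripper opens to 87 mm and grips with 3 to 60 N. Pads are 19 mm wide; open, the fingers measure 117 mm over their backs; the gripper's body (75 mm by 190 mm) begins 51 mm behind the grasp point.
Start: joints at [-1.25, 0.332, -0.065, 1.46, 0.022, 1.35, -0.088], TCP at [0.211, 0.588, 0.237] pointing down, gripper open.
Joint ranges: [-2.6, 2.6], [-0.5, 2.12], [-1.47, 1.34], [0.16, 2.42], [-1.27, 4.41], [0.06, 2.06], [-2.6, 2.6]. Speed limits (rad/s): [2.22, 2.22, 2.79, 2.79, 3.14, 3.14, 3.14].

### API

Orientations are given as a unit quaternion [x, y, z, w].
In Python, from bench import * gives the robot as it stands.
- The arm moves only by the tool carry_out, never from a script. Its argument "rows" is a list of rows, each a list of 5 numbers: the closure, from -1 (fully open) to 1 (shut), so that 0 is half open, then the shift along the tool's x, y, z in units of 30 mm (1.0 is 30 mm), then the turn about the tool's z in units of 5 degrees (1.0 is 5 degrees). In form: [[jaw, x, y, z, turn], ...]. A call has 1 to 20 rows; each row shifts and turns the pose as measured when the row begins, along the tool's axes as they then stand; what a row does not reach is not made up. A row lasts 1/12 s, in which the tool goes at most 41.7 mm and 7.16 degrees, less where a joint would pass 70% of its speed; a pose out of reach is approached as far as the arm can. A call is refused whole if a number of a shift passes 1 or a number of a turn 1, either way. A call with a gripper value outside its range is refused whole. The fingers move at their own pace and stop on an object; "force" is the grip in N (left out, the last holds). Time passes only in rows, so rows that do not move let the fingers close. It gives the time, the measured TCP pose, the force and the opening at its end, in the units of the state.
- read_state(): the state, without advancing time (a new reading comes with each control period).
- camera(name): name is "scene" or "top" or "wrist"; returns the picture (384x512x3 uint8, blue, green, red); there is no depth.
- camera_info(name): a dict with "fx", "fy", "cx", "cy" (pixels), "extrinsics" (4x4, takes a point from camera to world coordinates); the wrist camera has in their place "tool_from_camera" (4x4, takes a point from camera to tool coordinates, whose origin is the TCP and whose axes are the tool frame's). Camera axes: x right, y down, z forward; pixel columns grow to the right and rows downward; lengths in m; the calibration is good to about 2 mm. A picture is of the moment at which its call begins: read the wrist's pose just before it. camera_info takes no time and is no camera call.
- close_job(): hands the job in, once; it reports no verdict.
Trained networks look in the newest picture that a camera, given by its name, has taken for a name from the list of things; names that differ only in an ending like _2 or _b are one class to them, and where a whole thing is asked for, a point or a joint stands for the part that bears it (a point fixed in the world has none). Each returns a list of dicts, best first, with "conf" (0 to 1); they miss things now and then, are a little off and sometimes report something else, mostly with a low value. They report only what shows in the picture. A call takes as long as a camera call. They do not tell look-alikes from the thing itself.
- recognise(query, camera): "box" ([centre column, centre row, width, height] in pixels, round what is visible of it).
- silhouettes(query, camera): "mask" (384x512 bool, what is visible of it) and "box" ([centre column, centre row, width, height] in pixels, round what is visible of it).
- pinpoint(query, camera): "xy" ([column, row] in pixels: a listed point, or the origin of a listed thing).
The state is a dict: "time": time; "joint_positions": joint angles; "joint_vel": joint speeds; "joint_torque": joint torques, N m; "ee_pos": TCP position; "eef_rot": TCP orientation; "ft_force": force on the tool from outside, world axes, zero at the start; "torque": the same for the moment, N m; "width": finger opening in m.
Only numpy, scipy, OpenCV 4.12 (cv2) and the standard library are available. Lean on these libraries where they do the work, as an engineer would, in place of code of your own. Each camera call takes 0.05 s, during which the arm holds its last target. There are 200 camera calls.

## Working session

There is one attempt and no reset: what is moved stays moved. The work goes in short steps, Python scripts to look and compute and a tool call to move; the robot and the scene stay as the last step left them, time stands still between calls to the robot, and variables do not carry over. Pictures are saved under pics/ and viewed, about 8 in all and at most 12, crops included, and the job is handed in when it is done.

Besides the shell and the picture viewer there is one more tool, called after "Call:" by a JSON object that holds its "name" and its "arguments". carry_out: Moves the arm, as the interface text tells. Its arguments: {"type":"object","properties":{"rows":{"type":"array","items":{"type":"array","items":{"type":"number"}}},"force":{"type":"number"}},"required":["rows"]}

```bash
mkdir -p pics
cat > h.py <<'E'
from bench import *
import numpy as np, cv2
from scipy.spatial.transform import Rotation as R
def cam(c):
    i=camera_info(c)
    if 'extrinsics' in i: T=np.array(i['extrinsics'])
    else:
        s=read_state(); W=np.eye(4); W[:3,:3]=R.from_quat(s['eef_rot']).as_matrix(); W[:3,3]=s['ee_pos']
        T=W@np.array(i['tool_from_camera'])
    return i,T
def ray(c,uv,z):
    i,T=cam(c); d=T[:3,:3]@np.array([(uv[0]-i['cx'])/i['fx'],(uv[1]-i['cy'])/i['fy'],1])
    o=T[:3,3]; return o+d*(z-o[2])/d[2]
def proj(c,p):
    i,T=cam(c); q=np.linalg.inv(T)@np.append(p,1); return np.array([i['fx']*q[0]/q[2]+i['cx'],i['fy']*q[1]/q[2]+i['cy']])
E
python3 - <<'E'
from h import *
s=read_state(); print({k:np.round(v,3) for k,v in s.items()})
Z=dict(tester=0,guard_handle=.155,tray_grip=.102,tray_pocket=.054,ball_center=.054,grille_top=.032,balance=0,jar=0,bottle=0)
for c in ['top','scene']:
    im=camera(c); cv2.imwrite(f'pics/{c}0.png',im); print(c,np.round(cam(c)[1][:3,3],3))
    for q,z in Z.items():
        for r in pinpoint(q,c)[:3]: print(c,q,round(r['conf'],2),np.round(r['xy'],1),np.round(ray(c,r['xy'],z)[:2],3))
E
```

```text
{'time': np.float64(0.0), 'joint_positions': array([-1.25 ,  0.333, -0.065,  1.461,  0.022,  1.35 , -0.088]), 'joint_vel': array([-0.001,  0.001, -0.   ,  0.001, -0.001,  0.   , -0.   ]), 'joint_torque': array([ 0.0000e+00, -6.2325e+01,  2.5000e-02, -3.8991e+01, -6.1000e-02,
        4.0000e-02,  0.0000e+00]), 'ee_pos': array([0.211, 0.588, 0.236]), 'eef_rot': array([ 0.818,  0.576, -0.001,  0.   ]), 'ft_force': array([-0.014,  0.356,  0.507]), 'torque': array([ 0.03 ,  0.048, -0.02 ]), 'width': np.float64(0.087)}
top [ 0.302 -0.079  0.972]
top tester 0.96 [146.8 208.5] [0.529 0.16 ]
top guard_handle 0.64 [122.9 195.6] [0.528 0.173]
top grille_top 0.59 [351.9 206.6] [ 0.461 -0.367]
top grille_top 0.57 [369.  285.1] [ 0.264 -0.372]
top balance 0.61 [264.2 216.5] [ 0.469 -0.144]
top bottle 0.73 [305.2 136.6] [ 0.677 -0.286]
scene [ 0.753 -0.541  0.777]
scene tester 0.95 [301.3 158.2] [0.535 0.174]
scene guard_handle 0.96 [301.  116.7] [0.52  0.171]
scene tray_grip 0.52 [226.8 228.4] [ 0.497 -0.192]
scene tray_pocket 0.59 [313.9 157.6] [0.58  0.142]
scene grille_top 0.66 [102.5 263.3] [ 0.261 -0.367]
scene grille_top 0.61 [175.9 299.1] [ 0.462 -0.361]
scene grille_top 0.24 [300.6 119.1] [0.477 0.3  ]
scene balance 0.55 [231.2 232.3] [ 0.474 -0.145]
scene balance 0.29 [325.1 253.1] [ 0.708 -0.094]
scene jar 0.81 [327.2 253.4] [ 0.713 -0.092]
scene bottle 0.84 [278.2 321.7] [ 0.675 -0.296]
scene bottle 0.71 [300.  157.6] [0.53  0.175]
scene bottle 0.25 [229.8 228.2] [ 0.465 -0.136]
```

View pics/top0.png

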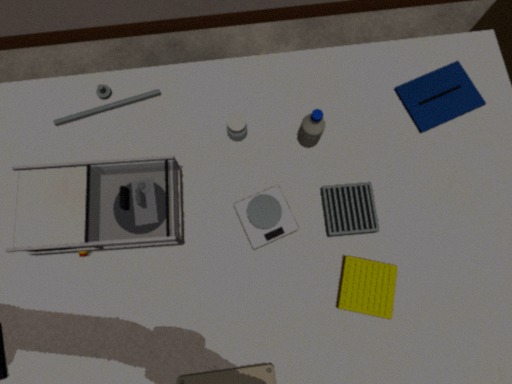

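View pics/scene0.png

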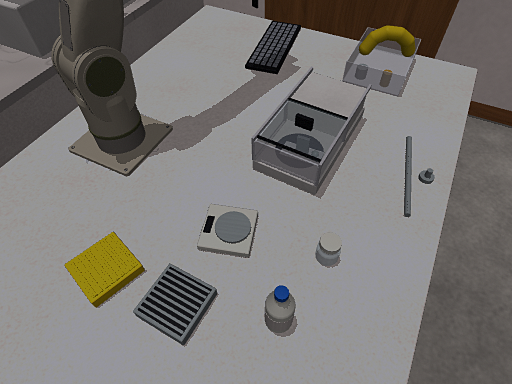

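Top view: the tester is at left, with its housing (+y, world +y) at columns 15–85 and the chamber at 88–180. The guard's black handle is near (123,197). Two things could be the grille: the grey slatted box at (350,209) and the yellow one at (368,287). The grey one with eight straight slats fits; the yellow one is the look-alike. Next, an enlarged crop to confirm.

Run:
```python
from h import *
a=cv2.imread('pics/top0.png');b=cv2.imread('pics/scene0.png')
A=cv2.resize(a[150:260,5:195],(760,440),interpolation=cv2.INTER_CUBIC)[:, :]
B=cv2.resize(b[70:190,245:375],(433,400),interpolation=cv2.INTER_CUBIC)
G=cv2.resize(a[170:325,315:405],(232,400),interpolation=cv2.INTER_CUBIC)
im=np.zeros((590,800,3),np.uint8); 
im[:440,:760]=A
cv2.imwrite('pics/c1.png',np.clip(im[:440].astype(float)*1.5,0,255))
im=np.hstack([B,G]); cv2.imwrite('pics/c2.png',np.clip(im*1.4,0,255))
```

```text
[ WARN:0@0.032] global loadsave.cpp:1063 imwrite_ Unsupported depth image for selected encoder is fallbacked to CV_8U.
```

View pics/c1.png

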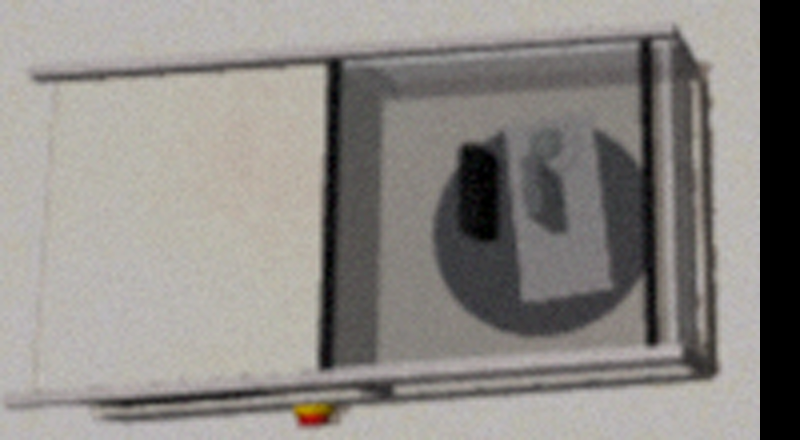

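View pics/c2.png

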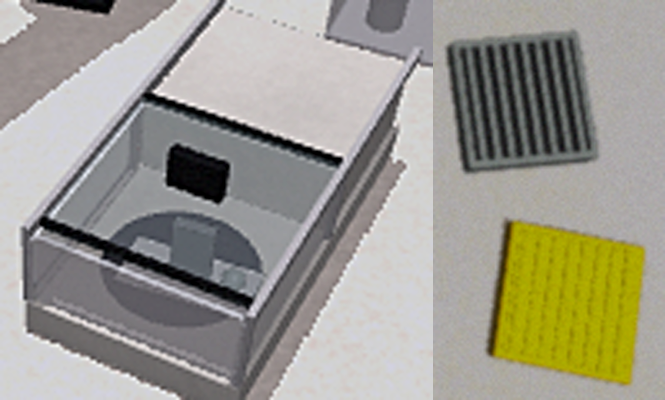

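Confirmed: the grille is the grey slatted box. The guard is shut with its handle near crop (478,190), and the tray is under it with its pocket up-image (+x world) near crop (552,148). Now the pose fit.

Run:
```python
from h import *
P={}
for n,uv,z in [('UL',(34,75),.124),('UR',(675,33),.124),('LL',(8,403),.124),('LR',(690,357),.124),('handletop_a',(468,145),.155),('handletop_b',(468,237),.155),('blade_a',(532,158),.102),('blade_b',(548,225),.102),
  ('tray1',(505,125),.044),('tray2',(592,120),.044),('tray3',(610,290),.044),('tray4',(520,300),.044),('ball',(553,148),.054)]:
    p=ray('top',(uv[0]/4+5,uv[1]/4+150),z); P[n]=p; print(n,p.round(3))
for q,c in [('grille',[(321,186),(372,182),(378,232),(326,236)])]:
    print(q,[ray('top',u,.032)[:2].round(3) for u in c])
m=(P['UL']+P['LL']-P['UR']-P['LR'])/2; print('yaw of tester y',np.degrees(np.arctan2(-m[0],m[1])),np.linalg.norm(m))
```

```text
UL [0.634 0.434 0.124]
UR [0.613 0.059 0.124]
LL [0.442 0.444 0.124]
LR [0.42  0.065 0.124]
handletop_a [0.55  0.174 0.155]
handletop_b [0.497 0.176 0.155]
blade_a [0.553 0.153 0.102]
blade_b [0.512 0.146 0.102]
tray1 [0.594 0.184 0.044]
tray2 [0.591 0.129 0.044]
tray3 [0.479 0.125 0.044]
tray4 [0.48  0.181 0.044]
ball [0.572 0.152 0.054]
grille [array([ 0.524, -0.298]), array([ 0.519, -0.431]), array([ 0.389, -0.42 ]), array([ 0.395, -0.289])]
yaw of tester y -3.2106896879318856 0.37770344482936424
```

Call:
{"name": "carry_out", "arguments": {"rows": [[-0.3,0,0,0,-0.85],[-0.3,0,0,0,-0.85],[-0.3,0,0,0,-0.85],[-0.3,0,0,0,-0.75],[-0.3,-0.8,0.7,0,0],[-0.3,-0.8,0.7,0,0],[-0.3,-0.8,0.7,0,0],[-0.3,-0.8,0.7,0,0],[-0.3,-0.8,0.7,0,0],[-0.3,-0.8,0.7,0,0],[-0.3,-0.8,0.7,0,0],[-0.3,-0.8,0.7,0,0],[-0.3,-0.8,0.7,0,0],[-0.3,-0.8,0.7,0,0],[-0.3,-0.8,0.7,0,0],[-0.3,-0.8,0.7,0,0]], "force": 15}}

```text
time: 2.33
ee_pos: [0.4547, 0.2843, 0.2356]
eef_rot: [0.716, 0.698, 0.001, -0.002]
ft_force: [1.3, 0.4, 0.2]
width: 0.0567
```

```bash
cat > m.py <<'E'
from h import *
def look(c,Z,save=None):
    s=read_state(); im=camera(c); print('ee',np.round(s['ee_pos'],4),'ang',round(np.degrees(2*np.arctan2(s['eef_rot'][1],s['eef_rot'][0])),2),'t',round(float(s['time']),2))
    if save: cv2.imwrite(save,im)
    for q,z in Z.items():
        for r in pinpoint(q,c)[:2]: print(q,round(r['conf'],2),np.round(r['xy'],1),np.round(ray(c,r['xy'],z)[:2],4))
E
python3 - <<'E'
from m import *
look('wrist',dict(guard_handle=.155,tray_grip=.102,ball_center=.054),'pics/w1.png')
E
```

```text
ee [0.4547 0.2843 0.2356] ang 88.5 t 2.33
```

View pics/w1.png

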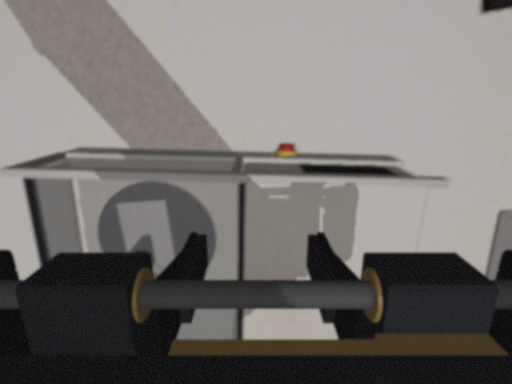

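The wrist view shows the pane seam near (242,250) and the tray blade hidden behind the fingers. The guard handle is hidden by the left finger, so I rely on the two fixed cameras, which agree on (0.523,0.172).

Call:
{"name": "carry_out", "arguments": {"rows": [[-0.3,-0.93,0.6,0,0.3],[-0.3,-0.93,0.6,0,0],[-0.3,-0.93,0.6,0,0],[-0.3,-0.93,0.6,0,0],[-0.3,0,0,0,0],[-0.3,0,0,0,0]]}}

```text
time: 3.03
ee_pos: [0.519, 0.1765, 0.2343]
eef_rot: [0.721, 0.693, 0.001, -0.004]
ft_force: [-0.6, 1.3, 0.9]
width: 0.0565
```

Run:
```python
from m import *
look('scene',dict(guard_handle=.155),'pics/s1.png'); look('top',dict(guard_handle=.155))
im=cv2.imread('pics/s1.png'); cv2.imwrite('pics/s1c.png',cv2.resize(im[20:200,200:400],(800,720)[:2] and (660,594)))
```

```text
ee [0.519  0.1765 0.2343] ang 87.81 t 3.03
guard_handle 0.58 [302.6 119.1] [0.5274 0.1636]
ee [0.5188 0.1768 0.2344] ang 87.85 t 3.13
guard_handle 0.66 [118.7 194.6] [0.5317 0.1821]
```

View pics/s1c.png

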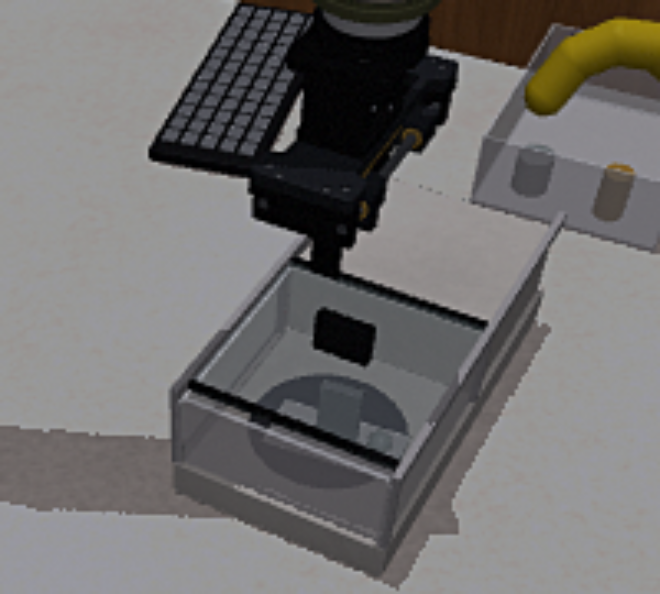

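The scene crop shows the jaws standing above and just behind the upright black rib (crop 345,335), with nothing in the way. I descend, straddle it and grip.

Call:
{"name": "carry_out", "arguments": {"rows": [[-0.3,-0.2,0.15,0.3,0.2],[-0.3,0,0,0.6,0],[-0.3,0,0,0.6,0],[-0.3,0,0,0.6,0],[-0.3,0,0,0.6,0],[-0.3,0,0,0.3,0],[1,0,0,0,0],[1,0,0,0,0],[1,0,0,0,0],[1,0,0,0,0]]}}

```text
time: 4.07
ee_pos: [0.5214, 0.1773, 0.1391]
eef_rot: [0.724, 0.689, 0.003, -0.004]
ft_force: [-0.3, 0.7, -0.5]
width: 0.0375
```

Call:
{"name": "carry_out", "arguments": {"rows": [[1,0,0,0,0],[1,0,0,0,0],[1,0,0,0,0],[1,0,0,0,0]]}}

```text
time: 4.4
ee_pos: [0.5228, 0.1778, 0.1419]
eef_rot: [0.724, 0.689, 0.005, -0.004]
ft_force: [0.2, 0.6, -5.9]
width: 0.0122
```

Call:
{"name": "carry_out", "arguments": {"rows": [[1,0.4,0,0,0],[1,0.4,0,0,0],[1,0.4,0,0,0],[1,0.4,0,0,0],[1,0.4,0,0,0],[1,0.4,0,0,0],[1,0.4,0,0,0],[1,0.4,0,0,0],[1,0.4,0,0,0],[1,0.4,0,0,0],[1,0.4,0,0,0],[1,0.4,0,0,0]]}}

```text
time: 5.4
ee_pos: [0.5309, 0.3311, 0.1419]
eef_rot: [0.726, 0.688, 0.002, -0.003]
ft_force: [1.6, -2.2, -2.4]
width: 0.0117
```

Call:
{"name": "carry_out", "arguments": {"rows": [[1,0.2,0,0,0],[1,0.2,0,0,0],[1,0.2,0,0,0],[1,0.2,0,0,0],[1,0,0,0,0]]}}

```text
time: 5.82
ee_pos: [0.5313, 0.3307, 0.1413]
eef_rot: [0.732, 0.681, -0.02, 0.007]
ft_force: [-0.1, 1.0, -1.5]
width: 0.0125
```

Call:
{"name": "carry_out", "arguments": {"rows": [[-0.3,0,0,0,0],[-0.3,0,0,0,0],[-0.3,0,0,0,0],[-0.3,0,0,0,0],[-0.3,0,0,0,0],[-0.3,0,0,-0.6,0],[-0.3,0,0,-0.6,0],[-0.3,0,0,-0.6,0],[-0.3,0,0,0,0],[-0.3,0,0,0,0]]}}

```text
time: 6.65
ee_pos: [0.5304, 0.3407, 0.1976]
eef_rot: [0.73, 0.683, -0.018, 0.005]
ft_force: [-0.4, -1.1, -0.6]
width: 0.056
```

Run:
```python
from m import *
s=read_state();print(R.from_quat(s['eef_rot']).as_matrix()[:,2].round(4))
Z=dict(guard_handle=.155,tray_grip=.102,tray_pocket=.054,ball_center=.054,tray=.04,tester=0)
for c in ['top','scene']: look(c,Z,f'pics/{c}2.png')
a=cv2.imread('pics/top2.png');b=cv2.imread('pics/scene2.png')
A=cv2.resize(a[150:260,0:190],None,fx=4,fy=4,interpolation=cv2.INTER_CUBIC)
cv2.imwrite('pics/c3.png',cv2.convertScaleAbs(A,alpha=1.5))
```

```text
[-0.0205 -0.032  -0.9993]
ee [0.5304 0.3407 0.1976] ang 86.19 t 6.65
guard_handle 0.75 [ 50.2 201.2] [0.5355 0.3332]
tray_grip 0.96 [137. 194.] [0.5427 0.1559]
tray_grip 0.55 [142.5 182.2] [0.5702 0.1412]
tray_pocket 0.65 [143.2 185.3] [0.5767 0.1521]
ball_center 0.4 [141.7 184. ] [0.5805 0.1556]
ball_center 0.23 [145.2 201. ] [0.5355 0.1496]
tray 0.61 [144.  201.1] [0.5392 0.1561]
tray 0.47 [307.  135.3] [ 0.6643 -0.2829]
tester 0.76 [146.9 208.5] [0.5285 0.1598]
ee [0.5303 0.3398 0.1966] ang 86.14 t 7.0
guard_handle 0.73 [325.7  90.2] [0.5389 0.3075]
tray_grip 0.63 [303.7 136.6] [0.5383 0.1581]
tray_pocket 0.64 [316.6 156.9] [0.5861 0.148 ]
tray_pocket 0.42 [232.2 231.1] [ 0.4942 -0.1683]
ball_center 0.61 [313.3 154.3] [0.5742 0.1532]
ball_center 0.43 [176.  303.4] [ 0.4758 -0.3741]
tray 0.94 [301.  155.4] [0.5411 0.1471]
tester 0.85 [299.5 160.3] [0.5333 0.1639]
```

View pics/c3.png

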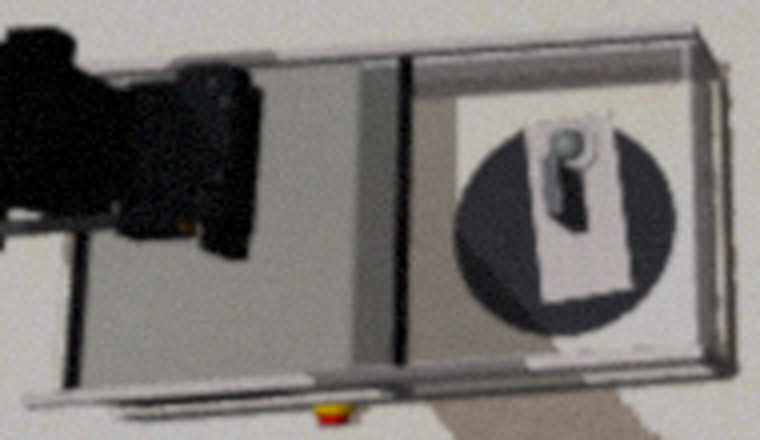

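The top crop shows the pane over the housing, its black front edge at crop x≈405, and the tray with its ball in the pocket uncovered at crop (568,143). I check how far the guard is open from its edges and the rail ends.

Run:
```python
from h import *
f=lambda u,z,o: ray('top',(u[0]/4+o,u[1]/4+150),z)[:2]
d=np.array([.056,.998])
for n,o,s in [('before',5,[(652,40),(657,345)]),('after',0,[(411,57),(404,365)])]:
    print(n,[f(u,.119,o)@d for u in s])
print('rear after',[f(u,.119,0)@d for u in [(66,386),(70,240)]])
print('railfront',[f(u,.124,5)@d for u in [(675,33),(690,357)]],[f(u,.124,0)@d for u in [(695,33),(712,357)]])
n=lambda u,z:f(u,z,0).round(4)
print('plate',[n(u,.044) for u in [(525,122),(612,118),(632,290),(543,302)]])
print('bladetop',[n(u,.102) for u in [(545,158),(552,150),(558,213)]],'ring/ball',n((568,143),.054),n((570,148),.048))
```

```text
before [np.float64(0.1076284357550613), np.float64(0.1082030741401082)]
after [np.float64(0.2620935207568498), np.float64(0.2620532121454223)]
rear after [np.float64(0.4509396651896424), np.float64(0.4549365105905011)]
railfront [np.float64(0.09296958039522069), np.float64(0.08883117511370159)] [np.float64(0.09296958039522069), np.float64(0.0877094492569268)]
plate [array([0.5961, 0.1841]), array([0.5919, 0.1289]), array([0.4793, 0.1238]), array([0.4786, 0.1791])]
bladetop [array([0.554, 0.157]), array([0.5584, 0.1526]), array([0.5195, 0.1513])] ring/ball [0.5759 0.1552] [0.5742 0.1556]
```

The guard travelled 0.154 m from an initial 0.012 m, so it is at its stop. The tray grip is at about (0.538, 0.155) with a yaw of about +2.4°.

Call:
{"name": "carry_out", "arguments": {"rows": [[-0.3,0,0,-0.2,-0.62],[-0.3,0,0,0,-0.62],[-0.3,-0.77,0,0,0],[-0.3,-0.77,0,0,0],[-0.3,-0.77,0,0,0],[-0.3,-0.77,0,0,0],[-0.3,-0.77,0,0,0],[-0.3,-0.77,0,0,0],[-0.3,-0.77,0,0,0],[-0.3,-0.77,0,0,0],[-0.3,0,0,0,0],[-0.3,0,0,0,0]]}}

```text
time: 8.35
ee_pos: [0.5388, 0.1489, 0.2093]
eef_rot: [0.689, 0.724, -0.018, 0.003]
ft_force: [0.7, 0.8, -0.0]
width: 0.0567
```

Run:
```python
from m import *
s=read_state();print(R.from_quat(s['eef_rot']).as_matrix()[:,2].round(4))
look('wrist',dict(tray_grip=.102,ball_center=.054,tray_pocket=.054),'pics/w2.png')
look('scene',dict(tray_grip=.102,ball_center=.054,tray_pocket=.054),'pics/s3.png')
im=cv2.imread('pics/s3.png'); cv2.imwrite('pics/s3c.png',cv2.resize(im[60:200,220:360],(590,590),interpolation=cv2.INTER_CUBIC))
```

```text
[-0.0207 -0.0313 -0.9993]
ee [0.5388 0.1489 0.2093] ang 92.83 t 8.35
tray_grip 0.62 [274.5 199.9] [0.5376 0.1602]
tray_grip 0.34 [ 3. 98.] [ 0.4656 -0.0612]
ball_center 0.49 [268.5 223.8] [0.5782 0.1586]
tray_pocket 0.88 [268.2 225.1] [0.5795 0.1588]
ee [0.5386 0.1506 0.209 ] ang 92.99 t 8.55
tray_grip 0.96 [302.4 135.2] [0.5331 0.1617]
tray_grip 0.49 [225.9 231.2] [ 0.4991 -0.1996]
ball_center 0.58 [313.4 151.8] [0.5709 0.1625]
ball_center 0.37 [323.1  87.8] [0.4919 0.4537]
tray_pocket 0.82 [311.1 157. ] [0.5726 0.1408]
```

View pics/s3c.png

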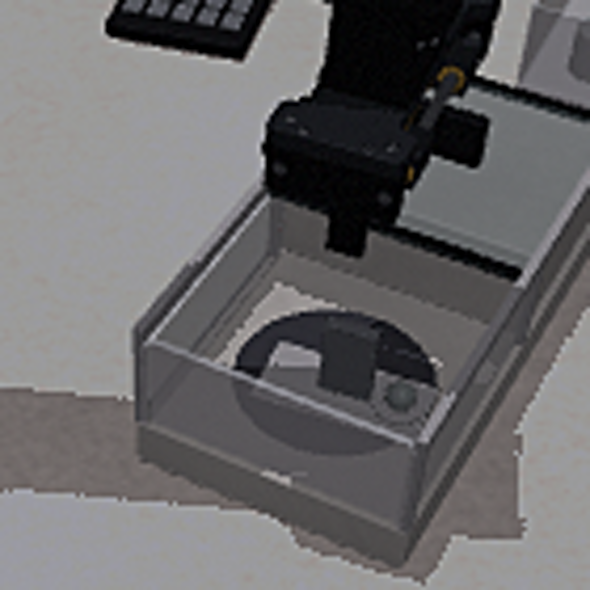

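The ball sits in its pocket (crop 400,393) and the blade (crop 348,365) is straight below the jaws. I descend and close gradually.

Call:
{"name": "carry_out", "arguments": {"rows": [[-0.3,0.35,0,0.3,0],[-0.3,0,0,0.6,0],[-0.3,0,0,0.6,0],[-0.3,0,0,0.6,0],[-0.3,0,0,0.6,0],[-0.3,0,0,0.6,0],[-0.3,0,0,0.5,0],[-0.3,0,0,0.25,0],[-0.3,0,0,0,0],[-0.3,0,0,0,0]]}}

```text
time: 9.58
ee_pos: [0.5327, 0.1679, 0.0767]
eef_rot: [0.685, 0.728, -0.019, 0.002]
ft_force: [0.5, -0.0, 0.2]
width: 0.0563
```

Call:
{"name": "carry_out", "arguments": {"rows": [[-0.2,-0.35,0.15,-0.15,0.1],[-0.1,0,0,0,0],[0.0,0,0,0,0]]}}

```text
time: 9.83
ee_pos: [0.5394, 0.1579, 0.0837]
eef_rot: [0.689, 0.725, -0.017, 0.002]
ft_force: [-0.5, -0.1, 0.2]
width: 0.0477
```

Run:
```python
from m import *
look('top',dict(tray_grip=.102,ball_center=.054),'pics/t4.png')
a=cv2.imread('pics/t4.png');b=camera('scene')
A=cv2.resize(a[160:250,80:190],(600,490),interpolation=cv2.INTER_CUBIC);B=cv2.resize(b[80:190,245:345],(200*2,440),interpolation=cv2.INTER_CUBIC)
cv2.imwrite('pics/c4.png',cv2.convertScaleAbs(np.hstack([A[:440,:400],B]),alpha=1.6))
```

```text
ee [0.5394 0.1579 0.0837] ang 92.96 t 9.83
tray_grip 0.6 [135.4 195.7] [0.539  0.1599]
ball_center 0.67 [237.9 132.4] [ 0.6892 -0.1017]
```

View pics/c4.png

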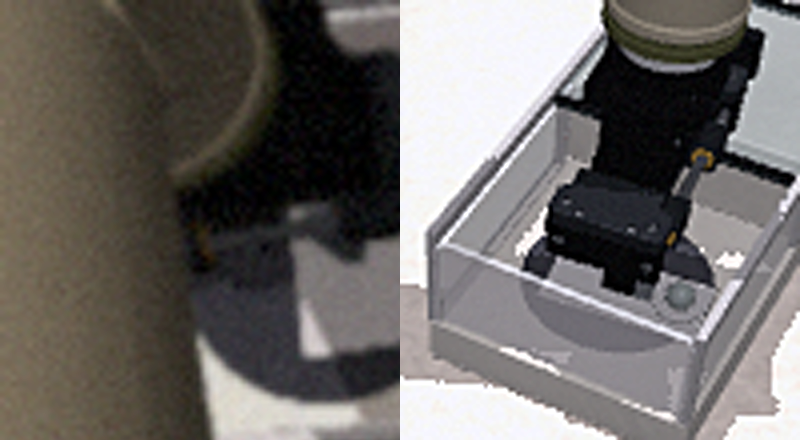

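The jaws stand in the chamber around the blade. The ball (680,295) is in its pocket and clear of the fingers. Gripping gently next.

Call:
{"name": "carry_out", "arguments": {"rows": [[0.2,0,0,0,0],[0.4,0,0,0,0],[0.5,0,0,0,0],[0.58,0,0,0,0],[0.65,0,0,0,0],[0.7,0,0,0,0],[0.75,0,0,0,0],[0.8,0,0,0,0],[1,0,0,0,0],[1,0,0,0,0],[1,0,0,0,0],[1,0,0,0,0]], "force": 25}}

```text
time: 11.03
ee_pos: [0.539, 0.1576, 0.0835]
eef_rot: [0.688, 0.725, -0.018, 0.003]
ft_force: [0.2, -0.9, 0.5]
width: 0.0098
```

Call:
{"name": "carry_out", "arguments": {"rows": [[1,0,0,-0.05,0],[1,0,0,-0.1,0],[1,0,0,-0.15,0],[1,0,0,-0.2,0],[1,0,0,-0.2,0],[1,0,0,-0.2,0],[1,0,0,-0.2,0],[1,0,0,-0.2,0],[1,0,0,-0.2,0],[1,0,0,-0.2,0],[1,0,0,-0.2,0],[1,0,0,-0.2,0],[1,0,0,-0.2,0],[1,0,0,-0.2,0],[1,0,0,-0.2,0],[1,0,0,-0.2,0],[1,0,0,-0.15,0],[1,0,0,-0.1,0],[1,0,0,-0.05,0],[1,0,0,0,0]]}}

```text
time: 12.7
ee_pos: [0.5405, 0.1615, 0.19]
eef_rot: [0.688, 0.725, -0.018, 0.002]
ft_force: [0.3, -0.6, -1.8]
width: 0.0097
```

Run:
```python
from m import *
s=read_state();print(R.from_quat(s['eef_rot']).as_matrix()[:,2].round(4),s['ft_force'].round(2) if hasattr(s['ft_force'],'round') else s['ft_force'],s['width'])
z=.154-.1+s['ee_pos'][2]-.0835+.0
look('scene',dict(ball_center=.054+s['ee_pos'][2]-.0835,tray_pocket=.054+s['ee_pos'][2]-.0835),'pics/s5.png')
b=cv2.imread('pics/s5.png'); cv2.imwrite('pics/c5.png',cv2.convertScaleAbs(cv2.resize(b[50:190,235:375],(590,590),interpolation=cv2.INTER_CUBIC),alpha=1.5))
```

```text
[-0.0216 -0.0288 -0.9994] [ 0.29 -0.61 -1.81] 0.00968391595061839
ee [0.5405 0.1615 0.19  ] ang 93.03 t 12.7
ball_center 0.56 [319.5 125.3] [0.5773 0.1543]
tray_pocket 0.58 [322.  125.5] [0.5833 0.1564]
```

View pics/c5.png

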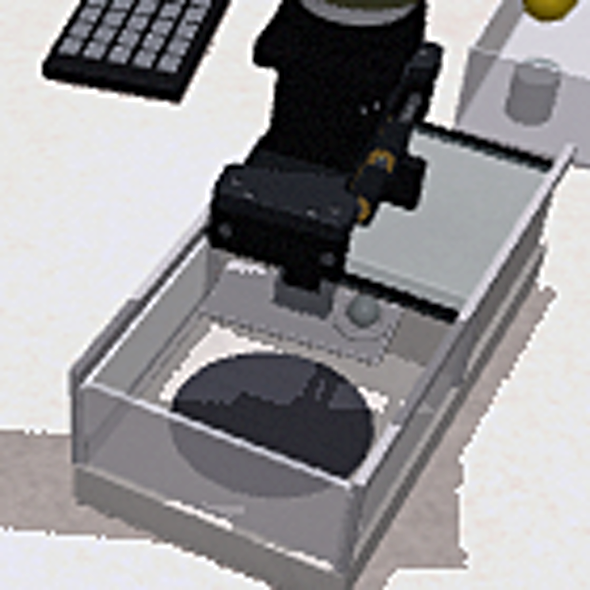

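The tray is out and level with the ball in its pocket (crop 362,308), and the wrist carries 1.8 N. Carrying it towards the grille with gentle ramps.

Call:
{"name": "carry_out", "arguments": {"rows": [[1,-0.05,-0.01,0,0],[1,-0.1,-0.03,0,0],[1,-0.15,-0.04,0,0],[1,-0.2,-0.06,0,0],[1,-0.25,-0.07,0,0],[1,-0.3,-0.09,0,0],[1,-0.35,-0.1,0,0],[1,-0.4,-0.11,0,0],[1,-0.4,-0.11,0,0],[1,-0.4,-0.11,0,0],[1,-0.4,-0.11,0,0],[1,-0.4,-0.11,0,0],[1,-0.4,-0.11,0,0],[1,-0.4,-0.11,0,0],[1,-0.35,-0.1,0,0],[1,-0.3,-0.09,0,0],[1,-0.2,-0.06,0,0],[1,-0.1,-0.03,0,0],[1,-0.05,0,0,0],[1,0,0,0,0]]}}

```text
time: 14.52
ee_pos: [0.4996, -0.0171, 0.1948]
eef_rot: [0.69, 0.724, -0.019, 0.002]
ft_force: [0.0, -1.7, -1.8]
width: 0.0096
```

```bash
cat > st.py <<'E'
from m import *
s=read_state();print('tilt',R.from_quat(s['eef_rot']).as_matrix()[:,2].round(4),'j',np.round(s['joint_positions'],2),'w',round(float(s['width']),4))
z=.054+s['ee_pos'][2]-.0835
Z=dict(ball_center=z,tray_pocket=z)
look('scene',Z,'pics/s6.png'); look('top',Z,'pics/t6.png')
p=np.array(s['ee_pos'])+[.037,-.001,0]; G=np.array([.457,-.36]); d=G-p[:2]
a=2*np.arctan2(s['eef_rot'][1],s['eef_rot'][0]); c,q=np.cos(a),np.sin(a)
print('remaining units x,y',((d@[c,q])/.03).round(2),((d@[q,-c])/.03).round(2),'underside over grille',round(z-.014-.032,3))
E
python3 st.py
```

```text
tilt [-0.0237 -0.0297 -0.9993] j [-0.41  0.1   0.36  1.84 -0.01  1.23  1.57] w 0.0096
ee [ 0.4996 -0.0171  0.1948] ang 92.77 t 14.52
ball_center 0.54 [280.4 164. ] [ 0.545  -0.0165]
ball_center 0.39 [277.5 166. ] [ 0.5416 -0.0252]
tray_pocket 0.82 [277.1 167.1] [ 0.5422 -0.0287]
ee [ 0.4997 -0.0163  0.1947] ang 92.82 t 14.67
remaining units x,y -11.26 -3.2 underside over grille 0.119
```

Call:
{"name": "carry_out", "arguments": {"rows": [[1,-0.05,-0.01,0,0],[1,-0.1,-0.03,0,0],[1,-0.15,-0.04,0.05,0],[1,-0.2,-0.06,0.05,0],[1,-0.25,-0.07,0.05,0],[1,-0.3,-0.09,0.05,0],[1,-0.35,-0.1,0.05,0],[1,-0.4,-0.12,0.05,0],[1,-0.4,-0.12,0.05,0],[1,-0.4,-0.12,0.05,0],[1,-0.4,-0.12,0.05,0],[1,-0.4,-0.12,0.05,0],[1,-0.4,-0.12,0.05,0],[1,-0.4,-0.12,0,0],[1,-0.35,-0.1,0,0],[1,-0.3,-0.09,0,0],[1,-0.2,-0.06,0,0],[1,-0.1,-0.03,0,0],[1,-0.05,0,0,0],[1,0,0,0,0]]}}

```text
time: 16.48
ee_pos: [0.4529, -0.1965, 0.1821]
eef_rot: [0.693, 0.721, -0.02, 0.002]
ft_force: [0.3, 0.8, -1.9]
width: 0.0096
```

```bash
python3 st.py
```

```text
tilt [-0.0248 -0.0303 -0.9992] j [-0.2   0.08  0.53  1.89 -0.01  1.19  1.93] w 0.0096
ee [ 0.4529 -0.1965  0.1821] ang 92.3 t 16.48
ball_center 0.62 [220.6 215.9] [ 0.4892 -0.1973]
tray_pocket 0.73 [221.7 217.7] [ 0.4936 -0.2002]
tray_pocket 0.52 [203.2 192.9] [ 0.4232 -0.1612]
ee [ 0.4532 -0.1956  0.182 ] ang 92.38 t 16.63
remaining units x,y -5.37 -1.32 underside over grille 0.107
```

Call:
{"name": "carry_out", "arguments": {"rows": [[1,-0.05,-0.01,0,0],[1,-0.1,-0.03,0,0],[1,-0.15,-0.04,0.02,0],[1,-0.2,-0.05,0.02,0],[1,-0.25,-0.06,0.02,0],[1,-0.3,-0.08,0.02,0],[1,-0.35,-0.09,0.02,0],[1,-0.4,-0.1,0.02,0],[1,-0.4,-0.1,0.02,0],[1,-0.4,-0.1,0.02,0],[1,-0.4,-0.1,0.02,0],[1,-0.4,-0.1,0.02,0],[1,-0.35,-0.09,0,0],[1,-0.3,-0.08,0,0],[1,-0.25,-0.06,0,0],[1,-0.2,-0.05,0,0],[1,-0.1,-0.03,0,0],[1,-0.05,0,0,0],[1,0,0,0,0],[1,0,0,0,0]]}}

```text
time: 18.45
ee_pos: [0.4171, -0.3549, 0.1807]
eef_rot: [0.694, 0.72, -0.021, 0.002]
ft_force: [0.5, 0.4, -2.3]
width: 0.0096
```

```bash
python3 st.py
python3 - <<'E'
import cv2,numpy as np
a=cv2.imread('pics/s6.png')[190:330,80:270];b=cv2.imread('pics/t6.png')[140:280,270:430]
cv2.imwrite('pics/c6.png',cv2.convertScaleAbs(np.hstack([cv2.resize(a,(434,320)),cv2.resize(b,(366,320))]),alpha=1.5))
E
```

```text
tilt [-0.0266 -0.033  -0.9991] j [ 0.03  0.22  0.65  1.77 -0.1   1.19  2.31] w 0.0096
ee [ 0.4171 -0.3549  0.1807] ang 92.08 t 18.45
ball_center 0.67 [162.7 267.2] [ 0.4493 -0.3492]
ball_center 0.61 [299.6 158.6] [0.5741 0.032 ]
ee [ 0.4172 -0.3546  0.1808] ang 92.11 t 18.6
ball_center 0.6 [374.6 209.8] [ 0.4273 -0.3796]
tray_pocket 0.61 [362.2 193. ] [ 0.4687 -0.3597]
remaining units x,y -0.14 0.09 underside over grille 0.105
```

View pics/c6.png

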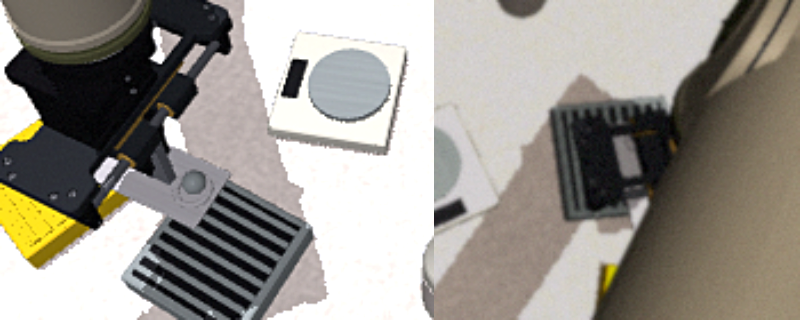

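The tray is over the grey grille with its ball in the pocket (left crop 195,182), level, about 105 mm above the grille top. I let it settle and hand in.

Call:
{"name": "carry_out", "arguments": {"rows": [[1,0,0,0,0],[1,0,0,0,0],[1,0,0,0,0],[1,0,0,0,0]]}}

```text
time: 19.08
ee_pos: [0.4174, -0.3543, 0.1809]
eef_rot: [0.694, 0.72, -0.021, 0.002]
ft_force: [-0.2, 0.2, -2.2]
width: 0.0098
```

Run:
```python
from h import *
s=read_state(); print(np.round(s['ee_pos'],4),np.round(s['joint_vel'],3),s['width'])
print(close_job())
```

```text
[ 0.4174 -0.3543  0.1809] [-0.    -0.001 -0.001  0.001  0.001 -0.    -0.001] 0.009752090818133413
the job is handed in; nothing more can be done
None
```

I slid the guard to its stop, lifted the tray out by its handle, and carried it to the grey grille. I handed the job in at about 19 s, still holding the tray there. No verdict is reported.

**Last checks:**
- **Grip:** the fingers hold the blade at 9.8 mm opening, carrying about 2 N.
- **Position:** the pocket is worked out at (0.454, -0.355), about 6 mm from the grille's centre. The tray's underside is about 105 mm above the grille top.
- **Steadiness:** the tool leans about 0.04 rad and the joints are at rest.
- **Ball:** it shows in its pocket in the last scene picture.
- **Guard:** I last measured it after opening, at about 0.165 m; I did not measure it again at the end.
- **Jar and bottle:** I kept the path clear of both, but did not measure their positions again.

**Disagreements:**
- The last top-view network readings of the ball and pocket were off by up to about 4 cm. The arm and gripper cover most of the tray there, so I relied on the scene view and the arm's own pose. The scene view put the ball at (0.449, -0.349), about 13 mm from the grille's centre.
- The first position estimates suggested the guard was already open by about 12 mm at the start, which explains the 0.154 m travel to the stop.

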